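# Flip the test-fixture cover shut and press the plug home

### The arm

A 6-joint arm with a two-finger parallel gripper is mounted at the origin on the work surface. World frame = base frame: x ahead of the robot, y to its left, z up, the work surface at z = 0. Lengths are in m, angles in rad, forces in N, time in s.
With the tool pointing down it reaches from about 0.35 to 0.85 m from the base axis. Payload 8.1 kg.
Tool frame: the origin (TCP) lies on the centre line of the jaws, within the pads' length; the fingertips stand 19 mm ahead of it and the grasp point (between the pads) is the TCP (robot.tips_ahead is the distance from the TCP to the fingertips, in m); y points along the fingers, z is the direction in which the jaws open and shut, and the axes are right-handed (so a half turn about y gives the same grasp; the last joint's range is limited). The gripper opens to 93 mm and grips with 3 to 60 N. Pads are 15 mm wide; open, the fingers measure 128 mm over their backs; the gripper's body (75 mm by 188 mm) begins 65 mm behind the grasp point.
Start: joints at [-1.238, 0.13, 1.488, -0, 1.523, -0.085], TCP at [0.243, -0.548, 0.238] pointing down, gripper open.
Joint ranges: [-2.96, 2.96], [-0.89, 2.26], [0.02, 2.5], [-1.34, 4.48], [0, 2.73], [-2.66, 2.66]. Speed limits (rad/s): [2.39, 2.39, 2.79, 3.14, 3.14, 3.14].

### API

Orientations are given as a rotation vector (axis times angle).
In Python, from plant import robot, imaging, models gives the robot as it stands.
- The arm moves only by the tool carry_out, never from a script. Its argument "motion" is one flat list of numbers, 7 for each row, row after row: the shift along the tool's x, y, z in m, then the turn, a rotation vector about the tool's x, y, z in degrees, then the opening, from -1 (shut) to 1 (fully open). A call has exactly 5 rows; each row shifts and turns the pose as measured when the row begins, along the tool's axes as they then stand; what a row does not reach is not made up. A row lasts 1/10 s, in which the tool goes at most 50 mm and 8.59 degrees, less where a joint would pass 70% of its speed; a pose out of reach is approached as far as the arm can. A call is refused whole if a number of a shift passes 0.05 or a number of a turn 8.59, either way. A call with a gripper value outside its range is refused whole. The fingers move at their own pace and stop on an object; "squeeze" is the grip in N (left out, the last holds). Time passes only in rows, so rows that do not move let the fingers close, or fill a call up. It gives the time, the measured TCP pose, the force and the opening at its end, in the units of the state.
- robot.read_state(): the state, without advancing time (a new reading comes with each control period).
- imaging.read_camera(name): name is "side" or "top"; returns the picture (480x640x3 uint8, blue, green, red); there is no depth.
- imaging.camera_model(name): a dict with "K" (3x3 intrinsics, pixels), "position" and "orientation" of the camera in the world. Camera axes: x right, y down, z forward; pixel columns grow to the right and rows downward; lengths in m; the calibration is good to about 2 mm. A picture is of the moment at which its call begins. camera_model takes no time and is no camera call.
- robot.close_job(): hands the job in, once; it reports no verdict.
Trained networks look in the newest picture that a camera, given by its name, has taken for a name from the list of things; names that differ only in an ending like _2 or _b are one class to them, and where a whole thing is asked for, a point or a joint stands for the part that bears it (a point fixed in the world has none). Each returns a list of dicts, best first, with "confidence" (0 to 1); they miss things now and then, are a little off and sometimes report something else, mostly with a low value. They report only what shows in the picture. A call takes as long as a camera call. They do not tell look-alikes from the thing itself.
- models.outline_of(camera, thing): "pixels" (480x640 bool, what is visible of it) and "pixel" ([column, row] in pixels, amid what is visible of it).
The state is a dict: "t": time; "q": joint angles; "dq": joint speeds; "joint_torque": joint torques, N m; "tool_pos": TCP position; "orientation": TCP orientation; "force": force on the tool from outside, world axes, zero at the start; "wrist_torque": the same for the moment, N m; "opening": finger opening in m.
Only numpy, scipy, OpenCV 4.12 (cv2) and the standard library are available. Lean on these libraries where they do the work, as an engineer would, in place of code of your own. Each camera call takes 0.05 s, during which the arm holds its last target.

### The job

Flip the blue test fixture's open cover over: push it with the fingers from behind past upright, let go so that it falls by its own weight onto the half-inserted plug, then press down on the red disc until you feel the plug bottom in its socket, and keep pressing steadily with about 15 N for a full second before letting go. Sockets differ in depth, so feel for the stop; never load the cover with more than 20 N, do not touch the plug with the robot, and leave the screwdriver, screw jar and spare plug where they are.

Things in the scene. Friction and masses are not known exactly. Their poses are not given: they have to be found in the camera images.
- fixture: Blue steel test fixture, fixed to the bench, 170 (x) x 180 (y) x 60 mm high, with 5 mm rails on its x edges; origin at the centre of its underside, z up. Its cover is hinged along its +y edge, so the open cover stands on its +y side. A 48 x 31.5 mm pocket amid the deck holds the plug between two sprung clips that grip it by friction.
- cover (a joint): Hinge angle of the grey cover, rad: 0 = level; 1.57 = upright; more = leaning back to +y (stop at 2.0). Starts at 1.66 to 1.80. The stiff hinge holds it within some 0.3 rad of upright; tipped inwards below about 1.15 it falls by itself, damped, in 1 to 3 s, and comes to rest on the proud plug at 0.10 to 0.17. With the plug bottomed it lies at 0 to 0.08. Pushing it over takes a few N.
- cover_hinge (a point): Middle of the hinge line, 90 mm to +y of the fixture's centre, 66 mm above its underside, axis along the fixture's x. The level cover's underside lies at this height. The cover is a plate 170 mm along the hinge, 178 mm from hinge to free edge, 8 mm thick, 0.4 kg.
- press_disc (a point): Centre of the outer face of the red disc (36 mm across, 6 mm thick, on stiff rubber: gives 1 mm per 8 N, 3 mm at most) on the cover's outer face, 150 mm from the hinge line, mid-width, 14 mm outwards of the cover's underside. Cover level: it faces up, 80 mm above the bench, 60 mm to -y of the fixture's centre. Cover open: it faces away from the fixture.
- plug_top (a point): Centre of the top of the black plug with orange top (44 x 30 x 44 mm), half inserted, 10 to 14 mm above the deck at first. It bottoms on the socket's hidden hard floor when 0 to 7 mm above the deck, different each time: force then rises steeply. Driving it in takes some 4 to 10 N at the red disc, by clip friction, different each time; it stays where it is driven.
- screwdriver_grip (a point): Middle of the handle of a loose screwdriver lying on the bench (bystander).
- screw_jar_centre (a point): Centre of a loose jar with blue cap, 52 mm across, 70 mm tall (bystander).
- spare_plug_centre (a point): Centre of a loose white plug, 80 x 30 x 30 mm, lying on the bench (bystander).
Things that resemble listed ones, but are neither listed nor needed, are in the scene too. Of the things shaped like the part that bears plug_top, the black one is meant.

How it is judged:
By the outcome, as a careful person would: the job done as asked, in the order asked, and still so for the second after the job is handed in, with the robot touching nothing.
It also fails if it takes over 58 s, if anything falls off the work surface, if the arm or the gripper's body presses on something with over 40 N, if the wrist force passes 120 N, or if a joint passes its speed limit or range.

## Working session

There is one attempt and no reset: what is moved stays moved. The work goes in short steps, Python scripts to look and compute and a tool call to move; the robot and the scene stay as the last step left them, time stands still between calls to the robot, and variables do not carry over. Pictures are saved under pics/ and viewed, and the job is handed in when it is done.

Besides the shell and the picture viewer there is one more tool, called as a command line: name --argument value ..., lists and objects as JSON in quotes. carry_out: Moves the arm, as the interface text tells. Its arguments: {"type":"object","properties":{"motion":{"type":"array","items":{"type":"number"}},"squeeze":{"type":"number"}},"required":["motion"]}

```bash
ls; mkdir -p pics
python3 - <<'E'
from plant import robot, imaging, models
import cv2,numpy as np
for c in ["side","top"]:
    im=imaging.read_camera(c); cv2.imwrite(f"pics/{c}0.png",im)
    m=imaging.camera_model(c); print(c,m)
s=robot.read_state();print(s)
E
```

```text
pics
side {'K': array([[465.14383911,   0.        , 309.98038873],
       [  0.        , 465.14383911, 237.31730715],
       [  0.        ,   0.        ,   1.        ]]), 'position': array([0.38915003, 0.5513136 , 0.61040258]), 'orientation': array([-0.42391533,  2.67050627, -1.32586877])}
top {'K': array([[551.88975633,   0.        , 312.73424782],
       [  0.        , 551.88975633, 231.97048798],
       [  0.        ,   0.        ,   1.        ]]), 'position': array([ 0.56482171, -0.10588811,  0.90382054]), 'orientation': array([-2.20827626,  2.19078772, -0.00946697])}
{'t': 0.1, 'q': array([-1.23836488e+00,  1.31086518e-01,  1.48915905e+00, -2.90270608e-06,
        1.52297706e+00, -8.54074376e-02]), 'dq': array([ 4.36255447e-04, -1.43723098e-03, -1.76505185e-03,  4.27970651e-05,
        2.77740678e-04,  1.35088816e-03]), 'joint_torque': array([ 9.23515800e-04, -5.61339927e+01, -4.93096197e+01,  7.70644471e-02,
        2.90677190e-02, -5.11553628e-05]), 'tool_pos': array([ 0.24333323, -0.54792825,  0.236698  ]), 'orientation': array([-0.42235037,  1.99276346, -1.98947185]), 'force': array([-0.34729288, -0.89756605,  0.31260124]), 'wrist_torque': array([0.00121368, 0.00100799, 0.03148055]), 'opening': 0.09306908989848293}
```

View pics/side0.png

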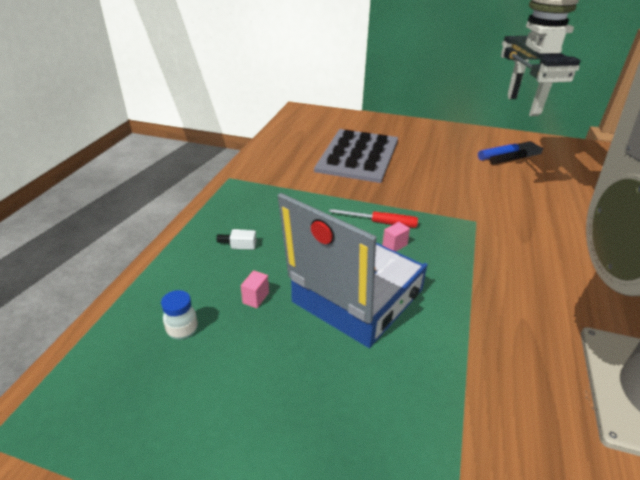

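View pics/top0.png

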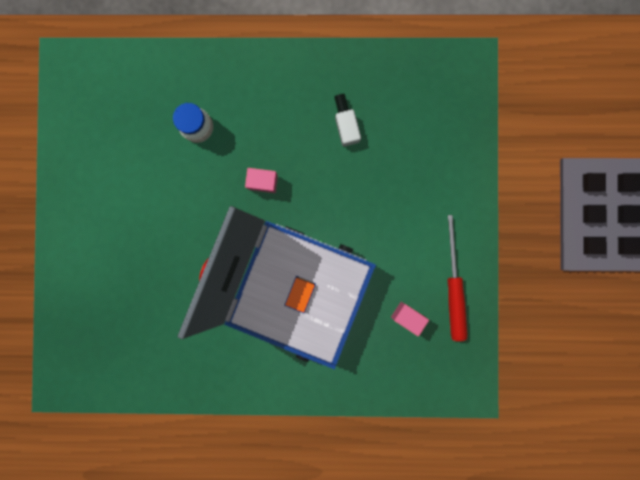

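```bash
cat > h.py <<'E'
from plant import robot, imaging, models
import cv2,numpy as np
from scipy.spatial.transform import Rotation as R
from scipy.optimize import least_squares
def cam(c):
    m=imaging.camera_model(c); return m["K"],np.array(m["position"]),R.from_rotvec(m["orientation"]).as_matrix()
def proj(c,P):
    K,p,r=cam(c); q=(np.atleast_2d(P)-p)@r; q=q@K.T; return q[:,:2]/q[:,2:]
def ray(c,uv,z):
    K,p,r=cam(c); d=r@np.linalg.inv(K)@np.array([uv[0],uv[1],1.]); return p+d*(z-p[2])/d[2]
E
python3 - <<'E'
from h import *
for c in ["side","top"]:
    im=imaging.read_camera(c)
    for th in ["fixture","cover","press_disc","plug_top","screwdriver_grip","screw_jar_centre","spare_plug_centre"]:
        for d in models.outline_of(c,th)[:3]:
            p=d["pixels"]; ys,xs=np.nonzero(p); print(c,th,round(d["confidence"],2),np.round(d["pixel"]),p.sum(),(xs.min(),xs.max(),ys.min(),ys.max()))
            np.save(f"m_{c}_{th}.npy",p) if d["confidence"]>0.5 else None
cs=[(374,265),(335,365),(228,323),(268,222)]
P=[ray("top",c,0.063) for c in cs]
print(np.round(P,3)); print([np.linalg.norm(P[i]-P[i-1]).round(3) for i in range(4)])
im=cv2.imread("pics/top0.png")[190:390,160:480]; cv2.imwrite("pics/c1.png",cv2.resize(im,(800,500),interpolation=cv2.INTER_CUBIC))
im=cv2.imread("pics/side0.png")[180:360,260:450]; cv2.imwrite("pics/c2.png",cv2.resize(im,(633,600),interpolation=cv2.INTER_CUBIC))
E
```

```text
side fixture 0.8 [345. 274.] 12856 (np.int64(277), np.int64(426), np.int64(193), np.int64(347))
side cover 0.73 [329. 255.] 7825 (np.int64(277), np.int64(375), np.int64(193), np.int64(322))
side press_disc 0.57 [318. 230.] 307 (np.int64(310), np.int64(330), np.int64(222), np.int64(242))
side plug_top 0.93 [394. 235.] 611 (np.int64(382), np.int64(409), np.int64(222), np.int64(251))
side plug_top 0.84 [252. 288.] 747 (np.int64(241), np.int64(267), np.int64(272), np.int64(307))
side screwdriver_grip 0.74 [392. 220.] 485 (np.int64(332), np.int64(416), np.int64(210), np.int64(227))
side screw_jar_centre 0.78 [178. 320.] 1343 (np.int64(161), np.int64(196), np.int64(291), np.int64(339))
side spare_plug_centre 0.6 [240. 240.] 558 (np.int64(216), np.int64(254), np.int64(230), np.int64(248))
top fixture 0.92 [276. 290.] 17741 (np.int64(179), np.int64(374), np.int64(207), np.int64(367))
top cover 0.7 [224. 270.] 5091 (np.int64(178), np.int64(263), np.int64(206), np.int64(338))
top press_disc 0.6 [202. 269.] 25 (np.int64(199), np.int64(204), np.int64(264), np.int64(276))
top plug_top 0.96 [409. 318.] 648 (np.int64(392), np.int64(427), np.int64(302), np.int64(334))
top plug_top 0.62 [298. 293.] 644 (np.int64(285), np.int64(313), np.int64(277), np.int64(310))
top plug_top 0.6 [264. 181.] 660 (np.int64(246), np.int64(277), np.int64(168), np.int64(192))
top screwdriver_grip 0.86 [452. 304.] 1266 (np.int64(447), np.int64(466), np.int64(216), np.int64(340))
top screw_jar_centre 0.78 [191. 120.] 1111 (np.int64(174), np.int64(211), np.int64(103), np.int64(141))
top spare_plug_centre 0.81 [344. 121.] 829 (np.int64(334), np.int64(359), np.int64(93), np.int64(144))
top spare_plug_centre 0.3 [276. 288.] 18219 (np.int64(178), np.int64(375), np.int64(206), np.int64(368))
[[ 0.537 -0.184  0.063]
 [ 0.386 -0.126  0.063]
 [ 0.447  0.037  0.063]
 [ 0.601 -0.023  0.063]]
[np.float64(0.174), np.float64(0.162), np.float64(0.174), np.float64(0.165)]
```

```bash
ls *.npy
```

```text
m_side_cover.npy
m_side_fixture.npy
m_side_plug_top.npy
m_side_press_disc.npy
m_side_screw_jar_centre.npy
m_side_screwdriver_grip.npy
m_side_spare_plug_centre.npy
m_top_cover.npy
m_top_fixture.npy
m_top_plug_top.npy
m_top_press_disc.npy
m_top_screw_jar_centre.npy
m_top_screwdriver_grip.npy
m_top_spare_plug_centre.npy
```

View pics/c1.png

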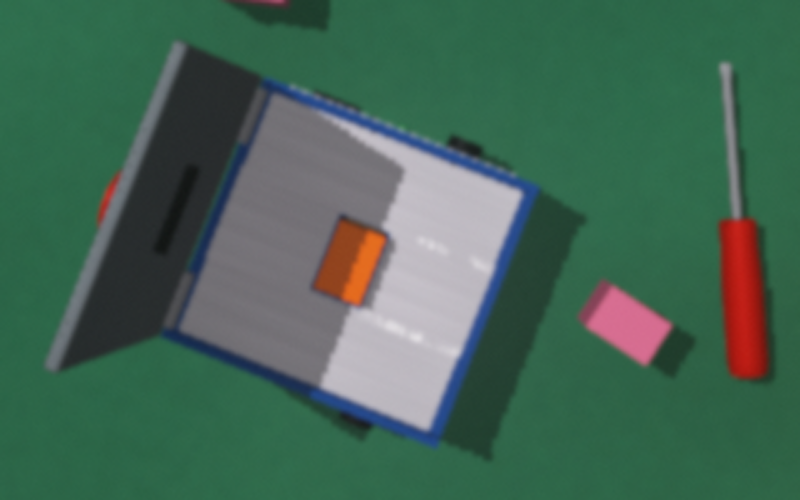

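View pics/c2.png

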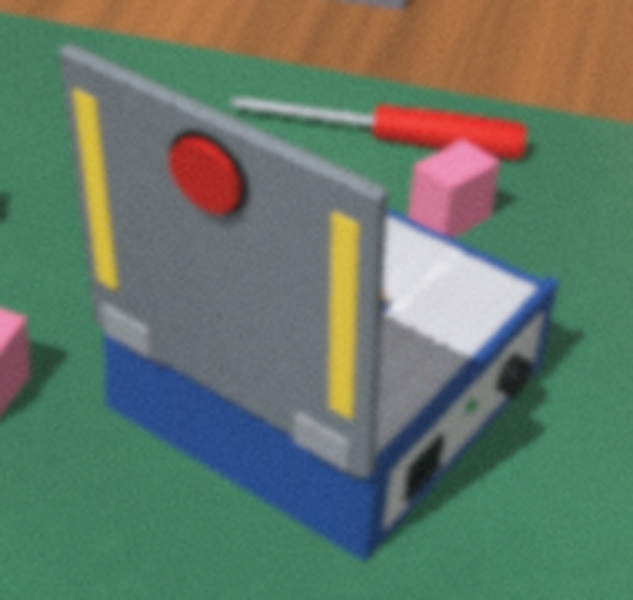

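```bash
cat >> h.py <<'E'
def pts(x,th):
    # fixture x,y,yaw ; local points
    pass
def cov(u,s,w,th): # u along hinge, s from hinge, w outward of underside
    return [u,.09-s*np.cos(th)+w*np.sin(th),.066+s*np.sin(th)+w*np.cos(th)]
def world(X,P):
    c,s=np.cos(X[2]),np.sin(X[2]); P=np.atleast_2d(P); return np.c_[X[0]+c*P[:,0]-s*P[:,1],X[1]+s*P[:,0]+c*P[:,1],P[:,2]]
E
cat > fit.py <<'E'
from h import *
top=[((540,188),lambda t:[.085,-.09,.064]),((437,445),lambda t:[-.085,-.09,.064]),((163,332),lambda t:[-.085,.09,.064]),((265,80),lambda t:[.085,.09,.064]),
((174,40),lambda t:cov(.085,.178,.008,t)),((44,368),lambda t:cov(-.085,.178,.008,t))]
side=[((62,58),lambda t:cov(.085,.178,.008,t)),((372,200),lambda t:cov(-.085,.178,.008,t)),((384,190),lambda t:cov(-.085,.178,0,t)),((365,558),lambda t:[-.085,.09,0]),((105,402),lambda t:[.085,.09,0]),((553,282),lambda t:[-.085,-.09,.065]),((207,173),lambda t:cov(0,.150,.014,t))]
T=np.array([p for p,_ in top])/2.5+[160,190]; S=np.array([p for p,_ in side])/3.333+[260,180]
def f(X):
    return np.r_[(proj("top",world(X,[g(X[3]) for _,g in top]))-T).ravel(),(proj("side",world(X,[g(X[3]) for _,g in side]))-S).ravel()]
r=least_squares(f,[.49,-.07,-.35,1.7],loss="soft_l1"); X=r.x; print(X,np.degrees(X[2])); print(f(X).reshape(-1,2).round(1).tolist())
np.save("X.npy",X)
for n,P in [("hinge",[0,.09,.066]),("disc open",cov(0,.15,.014,X[3])),("edge mid outer",cov(0,.178,.008,X[3])),("disc closed.13",cov(0,.15,.014,.13)),("plug",[0,0,.072])]:
    print(n,world(X,P).round(4), proj("top",world(X,P)).round(1),proj("side",world(X,P)).round(1))
for c,p,z in [("top",(191,120),.07),("top",(455,310),.015),("top",(344,121),.02),("top",(261,180),.03),("top",(298,293),.072)]: print(p,ray(c,p,z).round(3))
E
python3 fit.py
```

```text
[ 0.49112462 -0.07297579 -0.37163681  1.68342241] -21.293220529726923
[[0.2, -0.4], [-0.1, 1.4], [-0.6, 2.0], [0.3, -1.0], [0.1, -0.4], [-0.8, -0.1], [-2.1, -2.5], [1.5, -0.5], [1.3, -0.9], [-0.4, 0.1], [-0.1, 0.2], [1.1, -1.4], [-2.1, 1.2]]
hinge [[0.5238 0.0109 0.066 ]] [[245.3 272.8]] [[329.5 295.7]]
disc open [[0.535  0.0395 0.2135]] [[206.2 269.3]] [[320.  233.1]]
edge mid outer [[0.534  0.0369 0.242 ]] [[203.3 271.2]] [[321.7 215.7]]
disc closed.13 [[ 0.4705 -0.126   0.0993]] [[335.7 311.6]] [[379.1 238.4]]
plug [[ 0.4911 -0.073   0.072 ]] [[300.1 295.3]] [[360.3 265.7]]
(191, 120) [0.756 0.096 0.07 ]
(455, 310) [ 0.465 -0.319  0.015]
(344, 121) [ 0.767 -0.139  0.02 ]
(261, 180) [ 0.67  -0.007  0.03 ]
(298, 293) [ 0.495 -0.07   0.072]
```

```bash
cat > st.py <<'E'
from h import *
s=robot.read_state(); X=np.load("X.npy")
M=R.from_rotvec(s["orientation"]).as_matrix()
def go(target,yawx=None):
    d=np.array(target)-s["tool_pos"]; return (M.T@d).round(4)
def loc(p): 
    c,sn=np.cos(X[2]),np.sin(X[2]); d=np.array(p)-[X[0],X[1],0]; return np.array([c*d[0]+sn*d[1],-sn*d[0]+c*d[1],d[2]])
def W(l): return world(X,l)[0]
if __name__=="__main__":
    print("t",s["t"],"q",s["q"].round(3)); print("pos",s["tool_pos"].round(4),"tip local",(loc(s["tool_pos"])+[0,0,-.019]).round(4)); print("F",s["force"].round(2),"open",round(s["opening"],4)); print(M.round(3))
E
python3 - <<'E'
from st import *
import runpy; runpy.run_path("st.py",run_name="__main__")
fy=world(X,[0,1,0])[0]-world(X,[0,0,0])[0]; fx=world(X,[1,0,0])[0]-world(X,[0,0,0])[0]
print("fx in tool",(M.T@fx).round(3),"fy",(M.T@fy).round(3))
for a in (0,90,-90,180): pass
print("behind",W([-.042,.20,.40]), go(W([-.042,.20,.40])))
E
```

```text
t 0.9 q [-1.238  0.13   1.488  0.     1.523 -0.085]
pos [ 0.2435 -0.5484  0.2377] tip local [-0.0581 -0.5329  0.2187]
F [ 0.08  0.3  -0.15] open 0.0927
[[-0.914  0.     0.406]
 [-0.406  0.    -0.914]
 [-0.    -1.     0.   ]]
fx in tool [-0.704  0.     0.71 ] fy [-0.71   0.    -0.704]
behind [0.52461998 0.12862297 0.4       ] [-0.5317 -0.1623 -0.5047]
```

carry_out --motion '[0, -0.034, 0, 0, -8.5, 0, -1, 0, -0.034, 0, 0, -8.5, 0, -1, 0, -0.034, 0, 0, -8.5, 0, -1, 0, -0.034, 0, 0, -8.5, 0, -1, 0, -0.034, 0, 0, -8.5, 0, -1]' --squeeze 10

```text
t: 1.4
tool_pos: [0.2426, -0.5458, 0.405]
orientation: [-0.989, 1.509, -1.484]
force: [0.6, 0.1, -0.3]
opening: 0.0575
```

```bash
python3 st.py; python3 -c "
from st import *
print(go(W([-.045,.20,.38])))
fy=W([0,1,0])-W([0,0,0]);print('fy in tool',(M.T@fy).round(3))"
```

```text
t 1.4 q [-1.238  0.133  1.183 -0.     1.839 -0.839]
pos [ 0.2426 -0.5458  0.405 ] tip local [-0.0599 -0.5308  0.386 ]
F [ 0.55  0.11 -0.33] open 0.0575
[[-0.389 -0.005  0.921]
 [-0.921  0.013 -0.389]
 [-0.011 -1.    -0.01 ]]
[-0.7307  0.0328 -0.0054]
fy in tool [-1.     0.011 -0.028]
```

carry_out --motion '[-0.05, 0, 0, 0, 0, 0, -1, -0.05, 0, 0, 0, 0, 0, -1, -0.05, 0, 0, 0, 0, 0, -1, -0.05, 0, 0, 0, 0, 0, -1, -0.05, 0, 0, 0, 0, 0, -1]'

```text
t: 1.9
tool_pos: [0.3387, -0.3182, 0.4118]
orientation: [-0.99, 1.501, -1.494]
force: [1.4, -0.1, 0.4]
opening: 0.0171
```

carry_out --motion '[-0.05, 0, 0, 0, 0, 0, -1, -0.05, 0, 0, 0, 0, 0, -1, -0.05, 0, 0, 0, 0, 0, -1, -0.05, 0, 0, 0, 0, 0, -1, -0.05, 0, 0, 0, 0, 0, -1]'

```text
t: 2.4
tool_pos: [0.4343, -0.087, 0.414]
orientation: [-0.987, 1.498, -1.498]
force: [1.0, -1.0, 0.7]
opening: 0.0002
```

```bash
python3 st.py; python3 -c "
from st import *
print(go(W([-.045,.20,.38])))
fy=W([0,1,0])-W([0,0,0]);print('fy in tool',(M.T@fy).round(3))"
```

```text
t 2.4 q [-0.316 -0.299  1.575  0.003  1.862  0.088]
pos [ 0.4343 -0.087   0.414 ] tip local [-0.0479 -0.0337  0.395 ]
F [ 1.01 -1.05  0.72] open 0.0002
[[-0.392  0.004  0.92 ]
 [-0.92   0.002 -0.392]
 [-0.003 -1.     0.002]]
[-0.2336  0.0348 -0.0044]
fy in tool [-1.     0.003 -0.031]
```

carry_out --motion '[-0.05, 0, 0, 0, 0, 0, -1, -0.05, 0, 0, 0, 0, 0, -1, -0.05, 0, 0, 0, 0, 0, -1, -0.05, 0, 0, 0, 0, 0, -1, -0.02, 0, 0, 0, 0, 0, -1]'

```text
t: 2.9
tool_pos: [0.5191, 0.1203, 0.4157]
orientation: [-0.985, 1.493, -1.497]
force: [0.1, -0.2, -0.8]
opening: 0.0004
```

```bash
python3 st.py; python3 -c "
from st import *
print(go(W([-.045,.17,.209])))
fy=W([0,1,0])-W([0,0,0]);print('fy in tool',(M.T@fy).round(3))"
```

```text
t 2.9 q [ 1.300e-01 -6.000e-02  1.362e+00  1.000e-03  1.832e+00  5.300e-01]
pos [0.5191 0.1203 0.4157] tip local [-0.0441  0.1902  0.3967]
F [ 0.13 -0.19 -0.78] open 0.0004
[[-0.389  0.007  0.921]
 [-0.921  0.002 -0.389]
 [-0.005 -1.     0.006]]
[ 0.0213  0.2066 -0.0015]
fy in tool [-1.     0.005 -0.028]
```

carry_out --motion '[0, 0.044, 0, 0, 0, 0, -1, 0, 0.044, 0, 0, 0, 0, -1, 0, 0.044, 0, 0, 0, 0, -1, 0, 0.044, 0, 0, 0, 0, -1, 0, 0.035, 0, 0, 0, 0, -1]'

```text
t: 3.4
tool_pos: [0.526, 0.1271, 0.2056]
orientation: [-0.975, 1.479, -1.493]
force: [1.0, 0.3, -0.6]
opening: 0.0003
```

```bash
python3 st.py
python3 - <<'E'
from h import *
for c in ["side","top"]: cv2.imwrite(f"pics/{c}1.png",imaging.read_camera(c))
a=cv2.imread("pics/side1.png")[120:360,220:460]; b=cv2.imread("pics/top1.png")[170:410,130:370]
cv2.imwrite("pics/p1.png",cv2.resize(np.hstack([a,b]),(800,400)))
E
```

```text
t 3.4 q [ 0.141 -0.034  1.717  0.002  1.436  0.532]
pos [0.526  0.1271 0.2056] tip local [-0.0401  0.1991  0.1866]
F [ 1.01  0.33 -0.61] open 0.0003
[[-0.381  0.023  0.924]
 [-0.924  0.005 -0.381]
 [-0.014 -1.     0.019]]
```

View pics/p1.png

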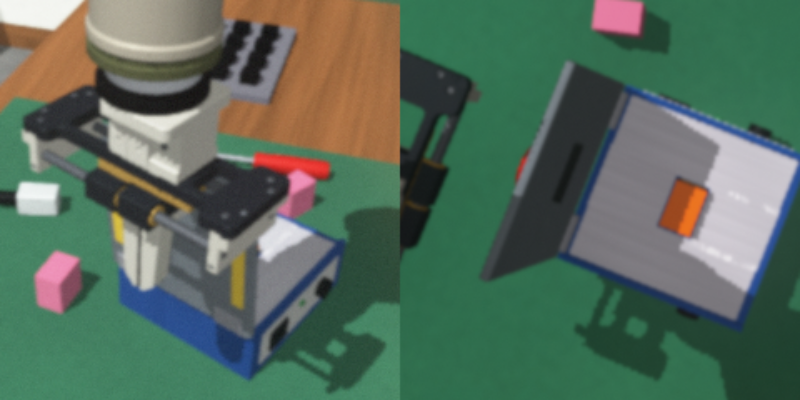

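carry_out --motion '[0.015, 0, -0.003, 0, 0, 0, -1, 0.015, 0, -0.003, 0, 0, 0, -1, 0.012, 0, 0, 0, 0, 0, -1, 0.01, 0, 0, 0, 0, 0, -1, 0.006, 0, 0, 0, 0, 0, -1]'

```text
t: 4.0
tool_pos: [0.4974, 0.0729, 0.2095]
orientation: [-0.976, 1.478, -1.493]
force: [0.2, 0.5, 0.3]
opening: 0.0003
```

carry_out --motion '[0.006, 0, 0, 0, 0, 0, -1, 0.006, 0, 0, 0, 0, 0, -1, 0.006, 0, 0, 0, 0, 0, -1, 0.006, 0, 0, 0, 0, 0, -1, 0.006, 0, 0, 0, 0, 0, -1]'

```text
t: 4.5
tool_pos: [0.4866, 0.0432, 0.2115]
orientation: [-0.971, 1.476, -1.494]
force: [0.5, 0.1, 1.3]
opening: 0.0005
```

```bash
python3 st.py
```

```text
t 4.5 q [-0.021 -0.19   1.85   0.007  1.455  0.369]
pos [0.4866 0.0432 0.2115] tip local [-0.0464  0.1066  0.1925]
F [0.54 0.12 1.35] open 0.0005
[[-0.381  0.027  0.924]
 [-0.924  0.006 -0.381]
 [-0.016 -1.     0.023]]
```

carry_out --motion '[0.007, 0.0005, 0, 0, 0, 0, -1, 0.007, 0.0005, 0, 0, 0, 0, -1, 0.007, 0.0005, 0, 0, 0, 0, -1, 0.007, 0.0005, 0, 0, 0, 0, -1, 0.007, 0.0005, 0, 0, 0, 0, -1]'

```text
t: 5.0
tool_pos: [0.4722, 0.0083, 0.2078]
orientation: [-0.971, 1.476, -1.493]
force: [1.0, 1.1, 0.3]
opening: 0.0004
```

```bash
python3 st.py
python3 - <<'E'
from h import *
for c in ["side","top"]: cv2.imwrite(f"pics/{c}2.png",imaging.read_camera(c))
a=cv2.imread("pics/side2.png")[120:360,220:460]; b=cv2.imread("pics/top2.png")[170:410,130:370]
cv2.imwrite("pics/p2.png",cv2.resize(np.hstack([a,b]),(800,400)))
E
```

```text
t 5.0 q [-0.098 -0.235  1.895  0.009  1.455  0.292]
pos [0.4722 0.0083 0.2078] tip local [-0.0472  0.0689  0.1888]
F [0.96 1.09 0.3 ] open 0.0004
[[-0.381  0.027  0.924]
 [-0.925  0.006 -0.381]
 [-0.016 -1.     0.022]]
```

View pics/p2.png

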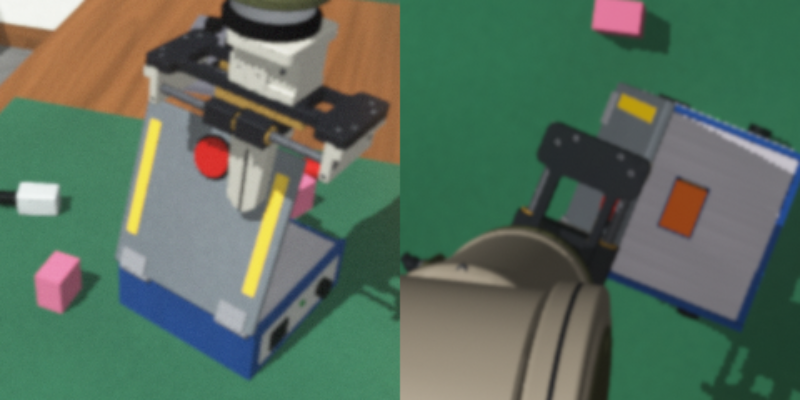

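carry_out --motion '[0.006, 0, 0, 0, 0, 0, -1, 0.006, 0, 0, 0, 0, 0, -1, 0.006, 0, 0, 0, 0, 0, -1, 0.004, 0, 0, 0, 0, 0, -1, 0, 0, 0, 0, 0, 0, -1]'

```text
t: 5.6
tool_pos: [0.4625, -0.0143, 0.2071]
orientation: [-0.972, 1.477, -1.494]
force: [-0.6, 0.1, 0.5]
opening: 0.0005
```

```bash
python3 st.py
python3 - <<'E'
from h import *
for c in ["side","top"]: cv2.imwrite(f"pics/{c}3.png",imaging.read_camera(c))
a=cv2.imread("pics/side3.png")[120:360,220:460]; b=cv2.imread("pics/top3.png")[170:410,130:370]
cv2.imwrite("pics/p3.png",cv2.resize(np.hstack([a,b]),(800,400)))
E
```

```text
t 5.6 q [-0.149 -0.261  1.918  0.009  1.46   0.242]
pos [ 0.4625 -0.0143  0.2071] tip local [-0.048   0.0443  0.1881]
F [-0.58  0.07  0.55] open 0.0005
[[-0.382  0.025  0.924]
 [-0.924  0.006 -0.382]
 [-0.015 -1.     0.021]]
```

View pics/p3.png

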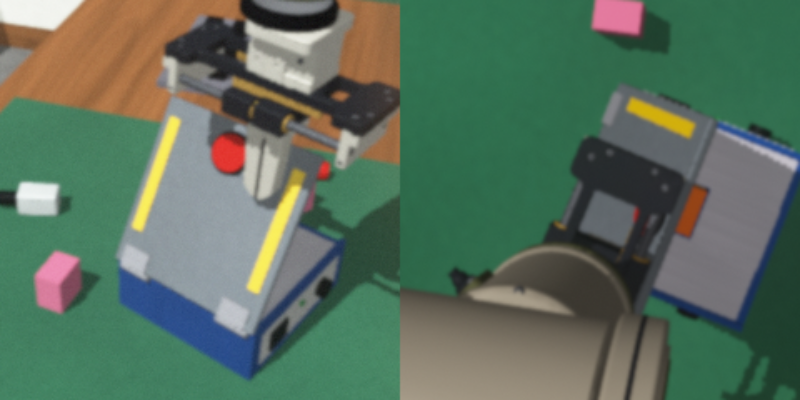

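carry_out --motion '[-0.01, -0.015, 0, 0, 0, 0, -1, -0.01, -0.015, 0, 0, 0, 0, -1, 0, -0.02, 0, 0, 0, 0, -1, 0, -0.02, 0, 0, 0, 0, -1, 0, 0, 0, 0, 0, 0, -1]'

```text
t: 6.2
tool_pos: [0.4703, 0.0086, 0.2851]
orientation: [-0.97, 1.474, -1.493]
force: [-0.6, 0.5, -0.1]
opening: 0.0006
```

```bash
python3 st.py
python3 - <<'E'
from h import *
for c in ["side","top"]: cv2.imwrite(f"pics/{c}4.png",imaging.read_camera(c))
a=cv2.imread("pics/side4.png")[120:360,220:460]; b=cv2.imread("pics/top4.png")[170:410,130:370]
cv2.imwrite("pics/p4.png",cv2.resize(np.hstack([a,b]),(800,400)))
E
```

```text
t 6.2 q [-0.098 -0.271  1.785  0.01   1.599  0.292]
pos [0.4703 0.0086 0.2851] tip local [-0.049   0.0685  0.2661]
F [-0.59  0.47 -0.07] open 0.0006
[[-0.38   0.028  0.925]
 [-0.925  0.007 -0.38 ]
 [-0.017 -1.     0.024]]
```

View pics/p4.png

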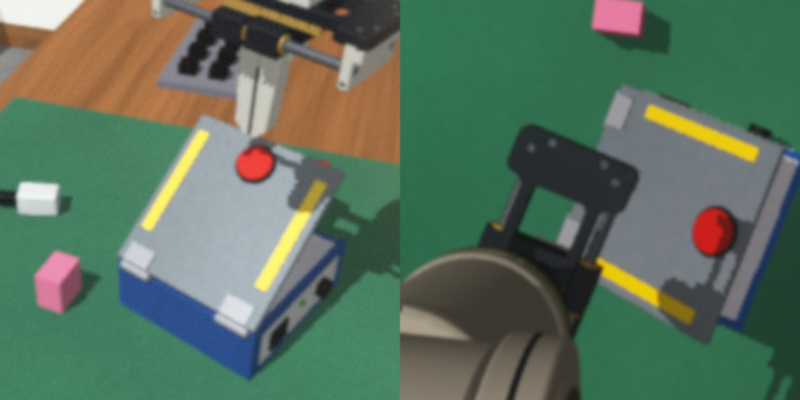

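```bash
cat > tgt.py <<'E'
from st import *
import sys
fx=W([1,0,0])-W([0,0,0]); D=np.c_[np.cross([0,0,-1],fx),[0,0,-1],fx]
print("turn deg",np.degrees(R.from_matrix(M.T@D).as_rotvec()).round(2))
if len(sys.argv)>1:
    th=float(sys.argv[1]); h=float(sys.argv[2]); l=np.array(cov(0,.15,.014,th)); l[2]+=.019+h
    print("go",go(W(l)),"abs",W(l).round(4))
E
python3 tgt.py .13 .12
```

```text
turn deg [-1.16 -1.05 -0.89]
go [0.1245 0.0426 0.0514] abs [ 0.4705 -0.126   0.2383]
```

carry_out --motion '[0.03, 0, 0.013, -0.4, -0.35, -0.3, -1, 0.03, 0, 0.013, -0.4, -0.35, -0.3, -1, 0.03, 0, 0.013, -0.36, -0.35, -0.3, -1, 0.025, 0, 0.01, 0, 0, 0, -1, 0.01, 0, 0, 0, 0, 0, -1]'

```text
t: 6.8
tool_pos: [0.4671, -0.1264, 0.2755]
orientation: [-1.019, 1.48, -1.468]
force: [-0.1, 0.4, -0.1]
opening: 0.0006
```

carry_out --motion '[0, 0, 0, 0, 0, 0, -1, 0, 0, 0, 0, 0, 0, -1, 0, 0, 0, 0, 0, 0, -1, 0, 0, 0, 0, 0, 0, -1, 0, 0, 0, 0, 0, 0, -1]'

```text
t: 7.3
tool_pos: [0.4662, -0.1234, 0.2732]
orientation: [-1.021, 1.483, -1.464]
force: [0.4, 1.1, 1.2]
opening: 0.0007
```

carry_out --motion '[0, 0, 0, 0, 0, 0, -1, 0, 0, 0, 0, 0, 0, -1, 0, 0, 0, 0, 0, 0, -1, 0, 0, 0, 0, 0, 0, -1, 0, 0, 0, 0, 0, 0, -1]'

```text
t: 7.8
tool_pos: [0.4666, -0.1223, 0.2737]
orientation: [-1.021, 1.481, -1.463]
force: [-0.7, -1.2, 0.3]
opening: 0.0004
```

```bash
python3 st.py; python3 tgt.py .13 .03
python3 - <<'E'
from h import *
for c in ["side","top"]: cv2.imwrite(f"pics/{c}5.png",imaging.read_camera(c))
a=cv2.imread("pics/side5.png")[120:360,220:460]; b=cv2.imread("pics/top5.png")[170:410,170:410]
cv2.imwrite("pics/p5.png",cv2.resize(np.hstack([a,b]),(800,400)))
for d in models.outline_of("side","press_disc"): print(d["confidence"],d["pixel"],d["pixels"].sum())
X=np.load("X.npy")
for th in (.05,.1,.13,.17,.3): print(th,proj("side",world(X,[cov(0,.15,.014,th),cov(-.085,.178,.008,th),cov(.085,.178,.008,th)])).round(1).tolist())
E
```

```text
t 7.8 q [-3.640e-01 -1.940e-01  1.740e+00  1.000e-03  1.607e+00 -1.000e-03]
pos [ 0.4666 -0.1223  0.2737] tip local [-0.005  -0.0549  0.2547]
F [-0.72 -1.22  0.3 ] open 0.0004
[[-0.355 -0.01   0.935]
 [-0.935  0.005 -0.355]
 [-0.001 -1.    -0.011]]
turn deg [ 0.65  0.53 -0.07]
go [0.0022 0.1254 0.0064] abs [ 0.4705 -0.126   0.1483]
0.53 [378.2, 238.9] 218
0.05 [[379.1, 243.0], [427.9, 256.3], [349.9, 221.0]]
0.1 [[379.2, 240.1], [428.5, 252.7], [349.9, 217.6]]
0.13 [[379.1, 238.4], [428.7, 250.6], [349.8, 215.5]]
0.17 [[379.0, 236.2], [429.0, 247.9], [349.6, 212.9]]
0.3 [[378.1, 229.5], [429.4, 239.5], [348.3, 204.6]]
```

View pics/p5.png

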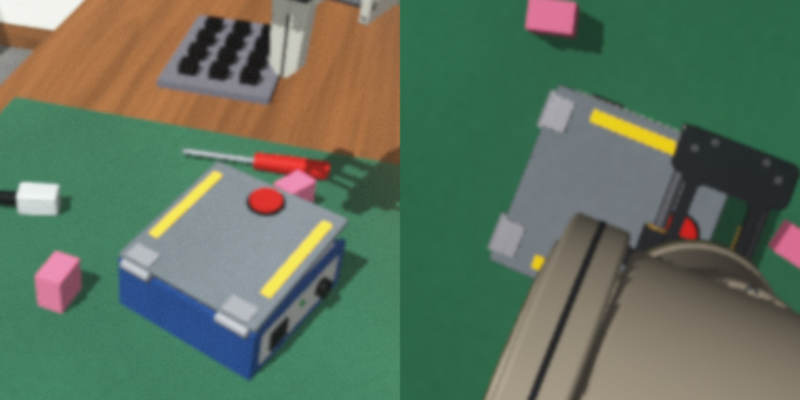

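carry_out --motion '[0.001, 0.03, 0.002, 0.2, 0.15, 0, -1, 0.001, 0.03, 0.002, 0.2, 0.15, 0, -1, 0, 0.025, 0.002, 0.2, 0.2, 0, -1, 0, 0.02, 0, 0, 0, 0, -1, 0, 0.01, 0, 0, 0, 0, -1]'

```text
t: 8.45
tool_pos: [0.4731, -0.1272, 0.158]
orientation: [-1.005, 1.473, -1.481]
force: [1.2, -0.2, 0.6]
opening: 0.0007
```

```bash
python3 st.py; python3 tgt.py .12 .0
```

```text
t 8.45 q [-3.680e-01 -1.250e-01  1.891e+00  1.000e-03  1.369e+00  4.000e-03]
pos [ 0.4731 -0.1272  0.158 ] tip local [ 0.0029 -0.0571  0.139 ]
F [ 1.2  -0.19  0.62] open 0.0007
[[-0.364  0.006  0.932]
 [-0.932 -0.001 -0.364]
 [-0.001 -1.     0.006]]
turn deg [-0.35 -0.03 -0.07]
go [ 0.0002  0.0412 -0.0032] abs [ 0.4703 -0.1263  0.1169]
```

carry_out --motion '[0, 0.008, -0.001, -0.2, 0, 0, -1, 0, 0.008, -0.001, 0, 0, 0, -1, 0, 0.007, -0.001, 0, 0, 0, -1, 0, 0.005, 0, 0, 0, 0, -1, 0, 0.002, 0, 0, 0, 0, -1]'

```text
t: 8.95
tool_pos: [0.4709, -0.1264, 0.1271]
orientation: [-1.006, 1.475, -1.479]
force: [-0.4, 0.8, -0.0]
opening: 0.0005
```

carry_out --motion '[0, 0.001, 0, 0, 0, 0, -1, 0, 0.001, 0, 0, 0, 0, -1, 0, 0.001, 0, 0, 0, 0, -1, 0, 0.001, 0, 0, 0, 0, -1, 0, 0.001, 0, 0, 0, 0, -1]'

```text
t: 9.45
tool_pos: [0.472, -0.1268, 0.1233]
orientation: [-1.005, 1.473, -1.481]
force: [0.3, -0.7, -0.6]
opening: 0.0005
```

```bash
python3 st.py; python3 tgt.py .12 .0
```

```text
t 9.45 q [-3.680e-01 -9.300e-02  1.928e+00  1.000e-03  1.300e+00  4.000e-03]
pos [ 0.472  -0.1268  0.1233] tip local [ 0.0017 -0.0571  0.1043]
F [ 0.25 -0.72 -0.62] open 0.0005
[[-0.364  0.006  0.931]
 [-0.932 -0.001 -0.364]
 [-0.001 -1.     0.006]]
turn deg [-0.37 -0.04 -0.07]
go [ 0.0002  0.0064 -0.0018] abs [ 0.4703 -0.1263  0.1169]
```

carry_out --motion '[0, 0.001, 0, 0, 0, 0, -1, 0, 0.001, 0, 0, 0, 0, -1, 0, 0.001, 0, 0, 0, 0, -1, 0, 0.001, 0, 0, 0, 0, -1, 0, 0.001, 0, 0, 0, 0, -1]'

```text
t: 9.95
tool_pos: [0.4723, -0.127, 0.1186]
orientation: [-1.004, 1.472, -1.481]
force: [-3.0, 0.2, 6.6]
opening: 0.0006
```

carry_out --motion '[0, 0.0006, 0, 0, 0, 0, -1, 0, 0.0006, 0, 0, 0, 0, -1, 0, 0.0006, 0, 0, 0, 0, -1, 0, 0.0006, 0, 0, 0, 0, -1, 0, 0.0006, 0, 0, 0, 0, -1]'

```text
t: 10.45
tool_pos: [0.4723, -0.127, 0.1185]
orientation: [-1.005, 1.472, -1.481]
force: [-4.0, 1.3, 6.6]
opening: 0.0004
```

carry_out --motion '[0, 0.0008, 0, 0, 0, 0, -1, 0, 0.0008, 0, 0, 0, 0, -1, 0, 0.0008, 0, 0, 0, 0, -1, 0, 0.0008, 0, 0, 0, 0, -1, 0, 0.0008, 0, 0, 0, 0, -1]'

```text
t: 10.95
tool_pos: [0.4723, -0.1271, 0.118]
orientation: [-1.006, 1.472, -1.481]
force: [-4.7, 1.5, 7.8]
opening: 0.0007
```

carry_out --motion '[0, 0.001, 0, 0, 0, 0, -1, 0, 0.001, 0, 0, 0, 0, -1, 0, 0.001, 0, 0, 0, 0, -1, 0, 0.001, 0, 0, 0, 0, -1, 0, 0.001, 0, 0, 0, 0, -1]'

```text
t: 11.45
tool_pos: [0.4721, -0.1274, 0.1163]
orientation: [-1.007, 1.472, -1.482]
force: [-4.0, 1.2, 7.8]
opening: 0.0008
```

carry_out --motion '[0, 0.0011, 0, 0, 0, 0, -1, 0, 0.0011, 0, 0, 0, 0, -1, 0, 0.0011, 0, 0, 0, 0, -1, 0, 0.0011, 0, 0, 0, 0, -1, 0, 0.0011, 0, 0, 0, 0, -1]'

```text
t: 11.95
tool_pos: [0.472, -0.1278, 0.114]
orientation: [-1.008, 1.472, -1.482]
force: [-3.6, 0.5, 8.3]
opening: 0.0004
```

carry_out --motion '[0, 0.0011, 0, 0, 0, 0, -1, 0, 0.0011, 0, 0, 0, 0, -1, 0, 0.0011, 0, 0, 0, 0, -1, 0, 0.0011, 0, 0, 0, 0, -1, 0, 0.0011, 0, 0, 0, 0, -1]'

```text
t: 12.45
tool_pos: [0.4718, -0.1282, 0.1116]
orientation: [-1.009, 1.472, -1.483]
force: [-3.8, -0.0, 7.5]
opening: 0.0002
```

carry_out --motion '[0, 0.0011, 0, 0, 0, 0, -1, 0, 0.0011, 0, 0, 0, 0, -1, 0, 0.0011, 0, 0, 0, 0, -1, 0, 0.0011, 0, 0, 0, 0, -1, 0, 0.0011, 0, 0, 0, 0, -1]'

```text
t: 12.95
tool_pos: [0.4717, -0.1285, 0.1091]
orientation: [-1.01, 1.472, -1.483]
force: [-3.8, 0.5, 6.8]
opening: 0.0006
```

carry_out --motion '[0, 0.0011, 0, 0, 0, 0, -1, 0, 0.0011, 0, 0, 0, 0, -1, 0, 0.0011, 0, 0, 0, 0, -1, 0, 0.0011, 0, 0, 0, 0, -1, 0, 0.0011, 0, 0, 0, 0, -1]'

```text
t: 13.45
tool_pos: [0.4716, -0.1289, 0.1067]
orientation: [-1.011, 1.472, -1.484]
force: [-3.5, 0.6, 8.0]
opening: 0.0003
```

carry_out --motion '[0, 0.0011, 0, 0, 0, 0, -1, 0, 0.0011, 0, 0, 0, 0, -1, 0, 0.0011, 0, 0, 0, 0, -1, 0, 0.0011, 0, 0, 0, 0, -1, 0, 0.0011, 0, 0, 0, 0, -1]'

```text
t: 13.95
tool_pos: [0.4714, -0.1292, 0.1042]
orientation: [-1.012, 1.472, -1.484]
force: [-4.3, 1.8, 6.9]
opening: 0.0002
```

```bash
python3 st.py; python3 tgt.py .04 .0
```

```text
t 13.95 q [-0.369 -0.068  1.942 -0.006  1.264  0.005]
pos [ 0.4714 -0.1292  0.1042] tip local [ 0.0021 -0.0595  0.0852]
F [-4.26  1.8   6.87] open 0.0002
[[-0.363  0.002  0.932]
 [-0.932 -0.006 -0.363]
 [ 0.005 -1.     0.004]]
turn deg [-0.25  0.    0.3 ]
go [-0.0002 -0.0008 -0.0021] abs [ 0.4696 -0.1282  0.105 ]
```

carry_out --motion '[0, 0.0011, 0, 0, 0, 0, -1, 0, 0.0011, 0, 0, 0, 0, -1, 0, 0.0011, 0, 0, 0, 0, -1, 0, 0.0011, 0, 0, 0, 0, -1, 0, 0.0011, 0, 0, 0, 0, -1]'

```text
t: 14.45
tool_pos: [0.4713, -0.1294, 0.1017]
orientation: [-1.013, 1.472, -1.484]
force: [-3.8, 1.0, 7.1]
opening: 0.0006
```

carry_out --motion '[0, 0.0011, 0, 0, 0, 0, -1, 0, 0.0011, 0, 0, 0, 0, -1, 0, 0.0011, 0, 0, 0, 0, -1, 0, 0.0011, 0, 0, 0, 0, -1, 0, 0.0011, 0, 0, 0, 0, -1]'

```text
t: 14.95
tool_pos: [0.4714, -0.1295, 0.1008]
orientation: [-1.014, 1.472, -1.484]
force: [-5.9, 2.4, 13.1]
opening: 0.0002
```

carry_out --motion '[0, 0.0012, 0, 0, 0, 0, -1, 0, 0.0012, 0, 0, 0, 0, -1, 0, 0.0012, 0, 0, 0, 0, -1, 0, 0.0012, 0, 0, 0, 0, -1, 0, 0.0012, 0, 0, 0, 0, -1]'

```text
t: 15.45
tool_pos: [0.4713, -0.1295, 0.1006]
orientation: [-1.015, 1.473, -1.483]
force: [-6.2, 2.3, 13.3]
opening: 0.0004
```

carry_out --motion '[0, 0.0013, 0, 0, 0, 0, -1, 0, 0.0013, 0, 0, 0, 0, -1, 0, 0.0013, 0, 0, 0, 0, -1, 0, 0.0013, 0, 0, 0, 0, -1, 0, 0.0013, 0, 0, 0, 0, -1]'

```text
t: 15.95
tool_pos: [0.4714, -0.1295, 0.1005]
orientation: [-1.016, 1.473, -1.483]
force: [-7.7, 2.3, 13.9]
opening: 0.0005
```

carry_out --motion '[0, 0.0013, 0, 0, 0, 0, -1, 0, 0.0013, 0, 0, 0, 0, -1, 0, 0.0013, 0, 0, 0, 0, -1, 0, 0.0013, 0, 0, 0, 0, -1, 0, 0.0013, 0, 0, 0, 0, -1]'

```text
t: 16.45
tool_pos: [0.4714, -0.1295, 0.1005]
orientation: [-1.017, 1.473, -1.482]
force: [-6.8, 1.7, 14.6]
opening: 0.0005
```

carry_out --motion '[0, 0.00135, 0, 0, 0, 0, -1, 0, 0.00135, 0, 0, 0, 0, -1, 0, 0.00135, 0, 0, 0, 0, -1, 0, 0.00135, 0, 0, 0, 0, -1, 0, 0.00135, 0, 0, 0, 0, -1]'

```text
t: 16.95
tool_pos: [0.4714, -0.1295, 0.1004]
orientation: [-1.018, 1.473, -1.482]
force: [-7.5, 2.5, 16.2]
opening: 0.0002
```

carry_out --motion '[0, 0.00135, 0, 0, 0, 0, -1, 0, 0.00135, 0, 0, 0, 0, -1, 0, 0.00135, 0, 0, 0, 0, -1, 0, 0.00135, 0, 0, 0, 0, -1, 0, 0.00135, 0, 0, 0, 0, -1]'

```text
t: 17.45
tool_pos: [0.4714, -0.1295, 0.1004]
orientation: [-1.02, 1.474, -1.481]
force: [-7.0, 2.2, 14.7]
opening: 0.0004
```

carry_out --motion '[0, 0.00135, 0, 0, 0, 0, -1, 0, 0.00135, 0, 0, 0, 0, -1, 0, 0.00135, 0, 0, 0, 0, -1, 0, 0.00135, 0, 0, 0, 0, -1, 0, 0.00135, 0, 0, 0, 0, -1]'

```text
t: 17.95
tool_pos: [0.4715, -0.1295, 0.1004]
orientation: [-1.021, 1.474, -1.481]
force: [-7.8, 3.0, 14.3]
opening: 0.0005
```

carry_out --motion '[0, -0.005, 0, 0, 0, 0, -1, 0, -0.02, 0, 0, 0, 0, -1, 0, -0.04, 0, 0, 0, 0, -1, 0, -0.045, 0, 0, 0, 0, -1, 0, -0.045, 0, 0, 0, 0, -1]'

```text
t: 18.45
tool_pos: [0.4677, -0.1264, 0.2522]
orientation: [-1.03, 1.487, -1.472]
force: [1.1, 0.2, -0.5]
opening: 0.0005
```

carry_out --motion '[0.04, -0.02, 0, 0, 0, 0, -1, 0.05, 0, 0, 0, 0, 0, -1, 0.05, 0, 0, 0, 0, 0, -1, 0.05, 0, 0, 0, 0, 0, -1, 0.03, 0, 0, 0, 0, 0, -1]'

```text
t: 18.95
tool_pos: [0.3928, -0.3351, 0.2858]
orientation: [-1.026, 1.463, -1.477]
force: [0.5, -0.0, -0.4]
opening: 0.0004
```

```bash
python3 st.py
python3 - <<'E'
from h import *
for c in ["side","top"]: cv2.imwrite(f"pics/{c}6.png",imaging.read_camera(c))
a=cv2.imread("pics/side6.png"); b=cv2.imread("pics/top6.png")
cv2.imwrite("pics/p6.png",cv2.resize(np.hstack([a,b]),(800,300)))
cv2.imwrite("pics/p7.png",cv2.resize(a[180:360,260:460],(660,594),interpolation=cv2.INTER_CUBIC))
for d in models.outline_of("side","press_disc"): print(d["confidence"],d["pixel"],d["pixels"].sum())
for th in ["screwdriver_grip","screw_jar_centre","spare_plug_centre"]:
  for c in ["side","top"]:
    print(c,th,[np.round(d["pixel"]) for d in models.outline_of(c,th)[:2]])
E
```

```text
t 18.95 q [-0.799 -0.118  1.65  -0.009  1.603 -0.441]
pos [ 0.3928 -0.3351  0.2858] tip local [ 0.0035 -0.28    0.2668]
F [ 0.46 -0.03 -0.37] open 0.0004
[[-0.351 -0.002  0.936]
 [-0.936 -0.011 -0.351]
 [ 0.011 -1.     0.001]]
0.64 [378.3, 244.8] 222
side screwdriver_grip [array([390., 220.])]
top screwdriver_grip [array([453., 305.])]
side screw_jar_centre [array([181., 320.])]
top screw_jar_centre [array([194., 120.])]
side spare_plug_centre [array([240., 240.])]
top spare_plug_centre [array([344., 121.])]
```

View pics/p6.png

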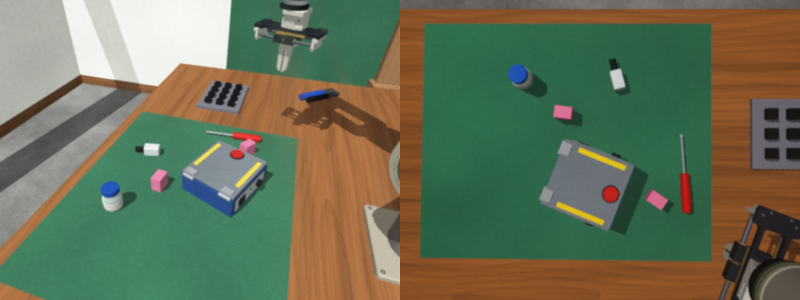

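View pics/p7.png

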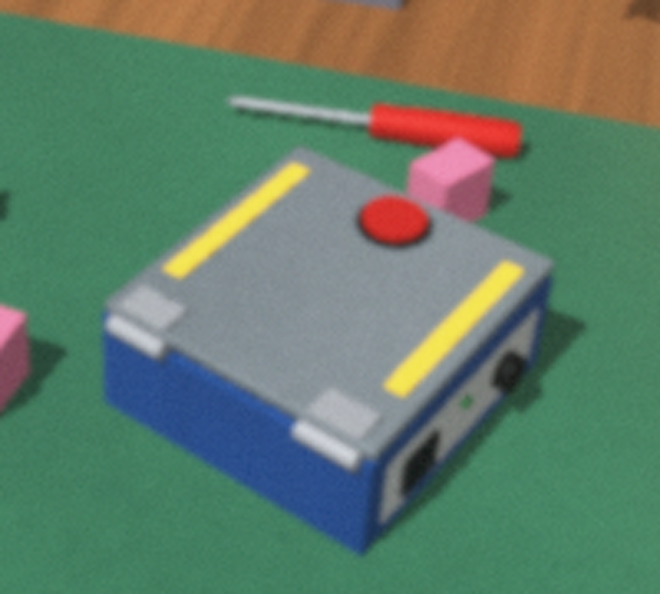

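```bash
python3 -c "
from plant import robot
print(robot.close_job())"
```

```text
the job is handed in; nothing more can be done
None
```

The cover is flipped over, the plug is pressed to its stop, and the job was handed in at about 19.4 s of the 58 s allowed. No verdict was reported.

- **Flip:** I pushed the cover from behind with the closed fingers until it tipped. Then I backed off, and it fell by itself onto the proud plug at about 0.12 rad.
- **Pressing to the stop:** The plug moved in at about 7–8 N at the red disc. The force then rose to about 13 N and the fingertips stopped going down, so I took that as the hard floor.
- **Hold:** I held there for about 2 s. The vertical force read 13.9–16.2 N at the end of each half-second.
- **Side force:** There was also an unintended sideways force of about 7–8 N on the disc. The combined force was about 16–18 N, under the 20 N limit, but readings came only every 0.5 s, so short peaks in between were not seen.
- **Final pictures:** The cover lies nearly level, at roughly 0.02 rad. The screwdriver, jar and spare plug are where they started; the networks' positions for them shifted by 3 pixels at most, which I take to be detection scatter. The arm is clear and the force reads about zero.

The angle is from my camera fit, good to about 2 mm. It is too coarse to give the socket depth, so the evidence that the plug bottomed is the force rise and the stop in travel. No check failed.

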